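# Open the winged cap of a twin water filter whose opening direction is unknown

## Task

The cartridge under the filter cap with the straight bar grip is due for a change. Nobody remembers which way that cap opens, so try it both ways: turn it whichever way it gives until it stops, then lift it straight off and finish while holding it level and still in the gripper, about 10 cm straight above its own pot. Leave the other cap shut, and do not knock over or push away the things standing around.

Things in the scene. Friction and masses are not known exactly. Their poses are not given: they have to be found in the camera images.
- filter_base: Twin water filter fixed to the worktop: steel plate 115 (x) x 270 (y) x 14 mm carrying two white round pots, alike outside, 84 mm in diameter, 100 mm high, on vertical axes at x = 0, y = +65 and -65 mm. Origin: centre of the plate's underside, on the worktop; z up. Pot rims are 114 mm above the worktop. Nothing of it moves.
- bar_cap: The cap to open, shut on either of the pots: white, about 0.12 kg, round flange 86 mm in diameter, 13 mm thick, and on it a straight upright bar grip 58 mm long (x), 14 mm thick (y), up to z = 48 mm. Origin: on the axis, on the flange's underside, resting on the pot's rim; z up. Shut, the bar lies along the plate's x axis. Under the flange: a plug 42 mm wide, 20 mm long, with two lugs.
- bar_grip (a point): Point on the bar cap's axis in its bar grip, 37 mm above the flange's underside; axes as the cap's. Way of opening is hidden and differs from start to start: one way the cap is blocked within 10 degrees; the other way it turns freely (under 0.2 N m) to a stop at 55 degrees, where it lifts straight off (free from 50 degrees on). Before that its catches let it rise only 2 mm.
- round_cap: The other cap, shut on the other pot, to be left so: same flange and plug, but a round knob 42 mm in diameter on top, up to 40 mm above the flange's underside. Origin and axes as for bar_cap.
- spice_jar: Bystander: spice jar with a screw lid, 45 mm in diameter, 106 mm high, behind the filter. Origin: centre of its underside.
- small_bottle: Bystander: small dropper bottle, 33 mm in diameter, 102 mm high, behind the filter. Origin: centre of its underside.
- shot_glass: Bystander: shot glass, 49 mm in diameter, 62 mm high, in front of the filter. Origin: centre of its underside.
- lemon: Bystander: lemon, 78 x 55 x 56 mm, lying on the worktop. Origin: centre of its underside.
- food_tin: Bystander: food tin, 57 mm in diameter, 72 mm high, towards the front right. Origin: centre of its underside.
Mind the look-alikes: they are no part of the job. Leave any orange or pink look-alike of the bar_cap alone. What is shaped like the round_cap but green is not meant.

How it is judged:
By the outcome, as a careful person would: the job done as asked, in the order asked, and still so for the second after the job is handed in, while the arm keeps its last pose, push and grip.
It also fails if it takes over 43 s, if anything falls off the work surface, if the arm or the gripper's body presses on something with over 40 N, if the wrist force passes 120 N, or if a joint passes its speed limit or range.

## Robot

A 7-joint arm with a two-finger parallel gripper is mounted at the origin on a cart in front of the work surface, level with it; the furniture and walls round the work are solid. World frame = base frame: x ahead of the robot, y to its left, z up, the work surface at z = 0. Lengths are in mm, angles in degrees, forces in N, time in s.
With the tool pointing down it reaches from about 400 to 850 mm from the base axis. Payload 10.4 kg.
Tool frame: the origin (TCP) lies midway between the tips of the shut fingers; the grasp point (between the pads) lies 19 mm behind it (env.hold_point_z is the distance from the TCP to the grasp point, in mm); z points along the fingers, y is the line along which they close (so a half turn about z gives the same grasp; the last joint's range is limited). The gripper opens to 87 mm and grips with 3 to 60 N. Pads are 19 mm wide; open, the fingers measure 117 mm over their backs; the gripper's body (75 mm by 190 mm) begins 51 mm behind the grasp point.
Start: joints at [75.539, 19.034, -3.707, 83.658, 1.238, 77.344, -5.071], TCP at [142.386, -608.589, 197.976] pointing down, gripper open.
Joint ranges: [-148.97, 148.97], [-28.65, 121.19], [-84.17, 76.75], [9.2, 138.47], [-72.65, 252.65], [3.7, 117.97], [-149.18, 149.18]. Speed limits (degrees/s): [127.2, 127.2, 159.86, 159.86, 180, 180, 180].

## Interface

Orientations are given as a 3x3 rotation matrix whose columns are the frame's x, y, z axes.
In Python, from cell import env, imaging, ticket gives the robot as it stands. The module is installed in compiled form; this text tells all that it offers.
- The arm moves only by the tool carry_out, never from a script. Its argument "rows" is a list of rows, each an object with "rot": the turn, a rotation vector about the tool's x, y, z in degrees, a list of three; "translation": the shift along the tool's x, y, z in mm, a list of three; "jaw": the closure, from 0 (fully open) to 1 (shut). A call has 1 to 5 rows; each row is the pose to reach, as a shift and turn from the pose commanded when the call began, along the tool's axes at that moment; what a row does not reach only later rows make up. A row lasts 1/12 s, in which the tool goes at most 41.7 mm and 7.16 degrees, less where a joint would pass 70% of its speed; a pose out of reach is approached as far as the arm can. A call with a gripper value outside its range is refused whole. The fingers move at their own pace and stop on an object; the grip force is fixed at half the most. Time passes only in rows, so rows that repeat a pose let the fingers close. It gives the time, the measured TCP pose, the force, the opening and the grip force at its end, in the units of the state.
- env.state(): the state, without advancing time (a new reading comes with each control period).
- imaging.get_image(name): name is "scene" or "side" or "wrist"; returns a dict with "frame" (420x560x3 uint8, red, green, blue), "range_z" (420x560 float32, mm along the optical axis (not along the pixel's ray), 0 where there is no reading), "fx", "fy", "cx", "cy" (pixels), "k1" (the pictures are not rectified: a ray, as slopes to the right and down, at radius r is drawn at 1 + k1 r^2 times it, then the intrinsics apply), "extrinsics" (4x4, takes a point from camera to world coordinates); the wrist camera has in their place "tool_from_camera" (4x4, takes a point from camera to tool coordinates, whose origin is the TCP and whose axes are the flange's). Camera axes: x right, y down, z forward; pixel columns grow to the right and rows downward; lengths in mm; the calibration is good to about 2 mm. A picture is of the moment at which its call begins: read the wrist's pose just before it.
- ticket.job_done(): hands the job in; it is judged then, once.
The state is a dict: "time": time; "joint_positions": joint angles; "joint_vel": joint speeds; "tau": joint torques, N m; "position": TCP position; "eef_rot": TCP orientation; "ft_force": force on the tool from outside, world axes, zero at the start; "moment": the same for the moment, N m; "opening": finger opening in mm; "finger_force": force on a finger pad.
Only numpy, scipy, OpenCV 4.12 (cv2) and the standard library are available. Lean on these libraries where they do the work, as an engineer would, in place of code of your own. Each camera call takes 0.05 s, during which the arm holds its last target. There are 200 camera calls.

## Working session

There is one attempt and no reset: what is moved stays moved. The work goes in short steps, Python scripts to look and compute and a tool call to move; the robot and the scene stay as the last step left them, time stands still between calls to the robot, and variables do not carry over. Pictures are saved under pics/ and viewed, at most 10 in all, crops included, and the job is handed in when it is done.

Besides the shell and the picture viewer there is one more tool, called after ">>>" by a JSON object that holds its "name" and its "arguments", one argument or row to a line. carry_out: Moves the arm, as the interface text tells. Its arguments: {"type":"object","properties":{"rows":{"type":"array"}},"required":["rows"]}

```bash
mkdir -p pics; python3 - <<'E'
from cell import env, imaging
import cv2,numpy as np
s=env.state();print(s)
for n in("scene","side"):
    d=imaging.get_image(n);cv2.imwrite(f"pics/{n}0.png",d["frame"][:,:,::-1]);np.savez(f"{n}.npz",**d)
    print(n,d["fx"],d["cx"],d["k1"],np.round(d["extrinsics"],3))
E
```

```text
{'time': 0.0, 'joint_positions': array([75.5373772 , 19.07331739, -3.70662551, 83.70740739,  1.23895385,
       77.34328465, -5.07181276]), 'joint_vel': array([-0.10481537,  0.01276021, -0.06178635, -0.00445577, -0.05382441,
        0.1536126 , -0.01468251]), 'tau': array([-1.47182673e-03, -6.23256898e+01,  2.37387355e-02, -3.89909863e+01,
       -6.14496949e-02,  3.95927543e-02,  1.37082643e-04]), 'position': array([ 142.2564277 , -608.14773027,  197.1276416 ]), 'eef_rot': array([[ 9.73707260e-01,  2.27802527e-01, -4.25483481e-04],
       [ 2.27802905e-01, -9.73706250e-01,  1.40514089e-03],
       [-9.42012795e-05, -1.46512226e-03, -9.99998922e-01]]), 'ft_force': array([ 0.71398915, -1.06736952,  0.29760359]), 'moment': array([ 0.00941537, -0.02604014,  0.03101277]), 'finger_force': 0.0, 'opening': 87.01014391096044}
scene 480.4732912204853 292.7508532886048 -0.16147784557001083 [[-4.60000e-01 -4.61000e-01  7.59000e-01 -4.17898e+02]
 [-8.88000e-01  2.34000e-01 -3.96000e-01  6.18042e+02]
 [ 5.00000e-03 -8.56000e-01 -5.17000e-01  7.99219e+02]
 [ 0.00000e+00  0.00000e+00  0.00000e+00  1.00000e+00]]
side 453.756079151695 279.00188460887483 -0.04984222671871075 [[ 9.890000e-01 -8.300000e-02  1.220000e-01  3.731870e+02]
 [-1.480000e-01 -5.820000e-01  7.990000e-01 -1.026435e+03]
 [ 5.000000e-03 -8.090000e-01 -5.880000e-01  9.381300e+02]
 [ 0.000000e+00  0.000000e+00  0.000000e+00  1.000000e+00]]
```

View pics/scene0.png

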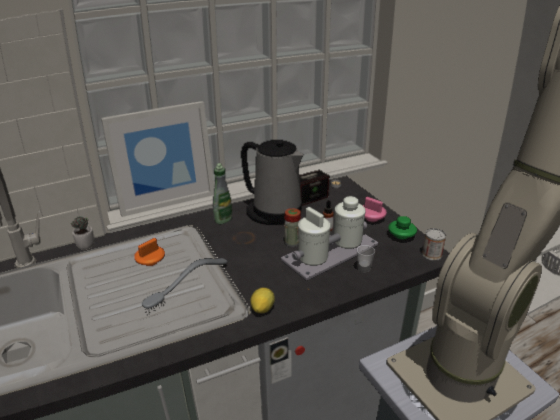

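View pics/side0.png

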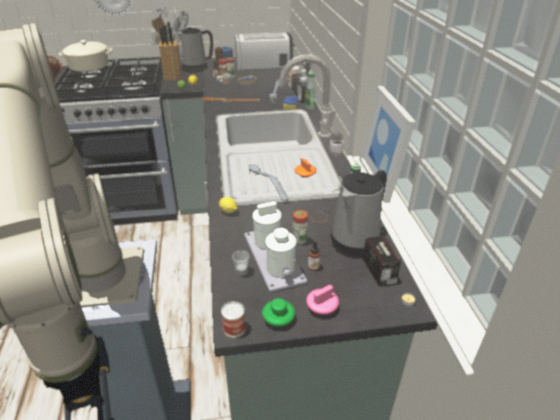

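Scene: the bar cap is at about (315,222) and the round one at (350,210). Side: the bar cap is at (267,212) and the round one at (281,240). Next I'll measure both from depth.

```bash
cat >h.py <<'E'
import numpy as np,cv2
def cloud(d,T):
    v,u=np.mgrid[0:420,0:560]
    K=np.array([[float(d["fx"]),0,float(d["cx"])],[0,float(d["fy"]),float(d["cy"])],[0,0,1]])
    uv=np.stack([u,v],-1).reshape(-1,1,2).astype(float)
    p=cv2.undistortPointsIter(uv,K,np.array([float(d["k1"]),0,0,0]),None,None,(3,40,1e-8)).reshape(420,560,2)
    z=d["range_z"].astype(float)
    P=np.stack([p[...,0]*z,p[...,1]*z,z],-1)@T[:3,:3].T+T[:3,3]
    P[z==0]=np.nan
    return P
E
python3 - <<'E'
from h import *
for n,(bu,bv),(ru,rv) in(("scene",(315,218),(350,205)),("side",(267,210),(281,236))):
    d=np.load(n+".npz");P=cloud(d,d["extrinsics"])
    print(n,np.round(P[bv,bu]),np.round(P[rv,ru]))
    Q=P.reshape(-1,3);B=P[bv,bu]
    m=np.hypot(Q[:,0]-B[0],Q[:,1]-B[1])<55
    for lo,hi in((154,170),(120,132)):
        S=Q[m&(Q[:,2]>lo)&(Q[:,2]<hi)]
        if len(S)<3: continue
        r=cv2.minAreaRect(S[:,:2].astype(np.float32));print(lo,len(S),S.mean(0).round(1),np.round(r[0],1),np.round(r[1],1),r[2])
    m=np.hypot(Q[:,0]-P[rv,ru][0],Q[:,1]-P[rv,ru][1])<30
    S=Q[m&(Q[:,2]>149)];print("knob",len(S),S.mean(0).round(1),np.ptp(S,axis=0).round())
    S=Q[(np.hypot(Q[:,0]-B[0],Q[:,1]-B[1])<220)&(Q[:,2]>9)&(Q[:,2]<19)]
    r=cv2.minAreaRect(S[:,:2].astype(np.float32));print("plate",len(S),np.round(r[0],1),np.round(r[1],1),r[2])
    C=d["frame"]; 
    for k,(x0,y0) in {"scene":(260,160),"side":(200,180)}.items():
        if k==n: cv2.imwrite(f"pics/{n}_crop.png",cv2.resize(C[y0:y0+150,x0:x0+200,::-1],None,fx=4,fy=4,interpolation=cv2.INTER_CUBIC))
E
```

```text
scene [494.  76. 147.] [513. -45. 144.]
154 97 [500.5  76.2 160.1] [503.6  74.4] [57.7 17.1] 10.222628593444824
120 350 [491.2  84.2 126.3] [497.1  78.9] [82.  71.7] 58.71916961669922
knob 94 [523.2 -50.7 153.6] [35. 36.  9.]
plate 1148 [518.5  28.7] [295.6 263.3] 53.232421875
side [503.  62. 146.] [525. -73. 153.]
154 73 [504.6  69.4 160.1] [504.3  70.4] [56.4 16.1] 9.549010276794434
120 257 [504.   55.1 125.7] [503.7  61.1] [66.6 82.9] 79.392333984375
knob 99 [527.4 -61.  153.2] [39. 32.  9.]
plate 997 [514.9  61.3] [243.7 389.7] 1.8741360902786255
```

View pics/side_crop.png

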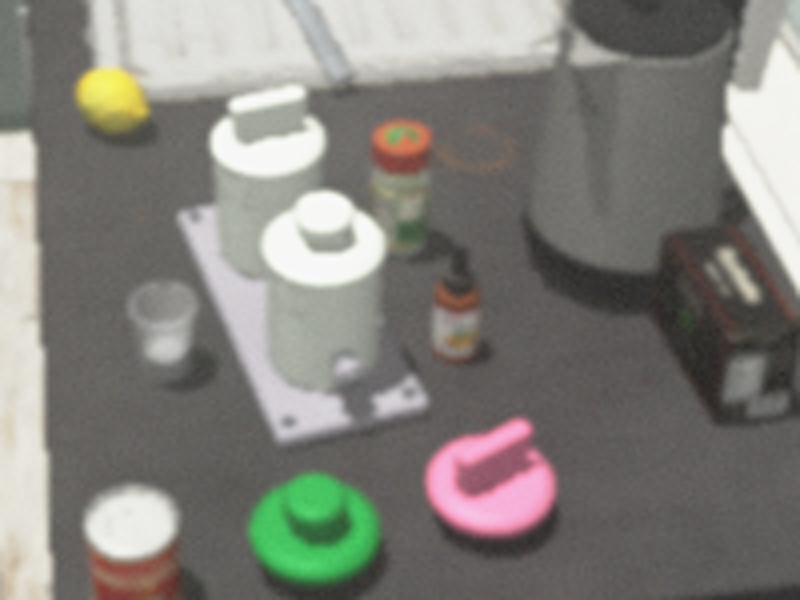

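The bar axis is at about (504, 72), with yaw about 10° (the knob direction agrees). I'll approach on a high arc.

>>> {"name": "carry_out", "arguments": {
  "rows": [
    {"rot":[0,0,0],"translation":[37,-11,-14],"jaw":0},
    {"rot":[0,0,0],"translation":[74,-23,-29],"jaw":0},
    {"rot":[0,0,0],"translation":[112,-34,-43],"jaw":0},
    {"rot":[0,0,0],"translation":[149,-46,-58],"jaw":0},
    {"rot":[0,0,0],"translation":[186,-57,-72],"jaw":0}
  ]
}}

```text
time: 0.52
position: [311.7, -509.3, 270.6]
eef_rot: [[0.974, 0.228, -0.0], [0.228, -0.974, 0.0], [-0.0, -0.0, -1.0]]
ft_force: [1.1, -1.2, 0.9]
opening: 86.9
finger_force: 0.0
```

>>> {"name": "carry_out", "arguments": {
  "rows": [
    {"rot":[0,0,0],"translation":[31,-27,-4],"jaw":0},
    {"rot":[0,0,0],"translation":[62,-53,-8],"jaw":0},
    {"rot":[0,0,0],"translation":[93,-80,-12],"jaw":0},
    {"rot":[0,0,0],"translation":[124,-106,-16],"jaw":0},
    {"rot":[0,0,0],"translation":[154,-133,-20],"jaw":0}
  ]
}}

```text
time: 0.93
position: [430.9, -344.3, 289.9]
eef_rot: [[0.974, 0.228, -0.0], [0.228, -0.974, 0.0], [-0.0, -0.0, -1.0]]
ft_force: [1.2, 0.4, -0.5]
opening: 87.0
finger_force: 0.0
```

>>> {"name": "carry_out", "arguments": {
  "rows": [
    {"rot":[0,0,0],"translation":[21,-35,0],"jaw":0},
    {"rot":[0,0,0],"translation":[41,-70,0],"jaw":0},
    {"rot":[0,0,0],"translation":[62,-106,0],"jaw":0},
    {"rot":[0,0,0],"translation":[82,-141,0],"jaw":0},
    {"rot":[0,0,0],"translation":[103,-176,0],"jaw":0}
  ]
}}

```text
time: 1.35
position: [490.3, -149.4, 289.8]
eef_rot: [[0.974, 0.228, -0.0], [0.228, -0.974, -0.0], [-0.0, 0.0, -1.0]]
ft_force: [1.1, 0.5, 0.9]
opening: 86.9
finger_force: 0.0
```

>>> {"name": "carry_out", "arguments": {
  "rows": [
    {"rot":[0,0,1],"translation":[12,-38,0],"jaw":0},
    {"rot":[0,0,2],"translation":[24,-77,0],"jaw":0},
    {"rot":[0,0,3],"translation":[35,-115,0],"jaw":0},
    {"rot":[0,0,3.2],"translation":[47,-154,0],"jaw":0},
    {"rot":[0,0,3.2],"translation":[59,-192,0],"jaw":0}
  ]
}}

```text
time: 1.77
position: [503.6, 51.1, 289.9]
eef_rot: [[0.985, 0.173, 0.0], [0.173, -0.985, -0.0], [-0.0, 0.0, -1.0]]
ft_force: [0.9, 0.0, -0.5]
opening: 87.3
finger_force: 0.0
```

>>> {"name": "carry_out", "arguments": {
  "rows": [
    {"rot":[0,0,0],"translation":[0,0,0],"jaw":0},
    {"rot":[0,0,0],"translation":[0,0,0],"jaw":0},
    {"rot":[0,0,0],"translation":[0,0,0],"jaw":0}
  ]
}}

```text
time: 2.02
position: [504.0, 48.5, 289.6]
eef_rot: [[0.985, 0.173, -0.001], [0.173, -0.985, -0.001], [-0.001, 0.0, -1.0]]
ft_force: [-0.1, -0.7, -0.1]
opening: 87.0
finger_force: 0.0
```

```bash
cat >look.py <<'E'
from cell import env, imaging
from h import *
import sys
s=env.state();d=imaging.get_image("wrist")
R=np.array(s["eef_rot"]);p=s["position"]
print(s["time"],p.round(1),"yaw",np.degrees(np.arctan2(R[1,0],R[0,0])).round(2),"tilt",R[:,2].round(4),"j",s["joint_positions"].round(1),"F",s["ft_force"].round(1),s["moment"].round(2),"open",round(s["opening"],1),s["finger_force"])
W=np.eye(4);W[:3,:3]=R;W[:3,3]=p
P=cloud(d,W@d["tool_from_camera"]);Q=P.reshape(-1,3)
cv2.imwrite(f"pics/{sys.argv[1]}.png",d["frame"][:,:,::-1]);np.save("P.npy",P)
m=np.hypot(Q[:,0]-504,Q[:,1]-72)<50
for lo,hi in((156,168),(122,132)):
    S=Q[m&(Q[:,2]>lo)&(Q[:,2]<hi)]
    if len(S)>5: r=cv2.minAreaRect(S[:,:2].astype(np.float32));print(lo,len(S),S.mean(0).round(1),np.round(r[0],1),np.round(r[1],1),r[2])
E
python3 look.py w1
python3 - <<'E'
from h import *
for n in("scene","side"):
    d=np.load(n+".npz");Q=cloud(d,d["extrinsics"]).reshape(-1,3)
    S=Q[(Q[:,2]>175)&(Q[:,2]<450)&(abs(Q[:,1]-72)<250)&(Q[:,0]>400)&(Q[:,0]<760)]
    if len(S):print(n,S.min(0).round(),S.max(0).round())
E
```

```text
2.0167 [504.   48.5 289.6] yaw 9.96 tilt [-7.e-04 -5.e-04 -1.e+00] j [ 25.1   4.5 -37.5  90.9   2.7  85.6 -92.6] F [-0.1 -0.7 -0.1] [-0.01  0.02 -0.04] open 87.0 0.0
156 813 [507.3  72.9 161.9] [505.9  73. ] [57.5 14.1] 12.01333999633789
122 3765 [509.6  72.8 126.8] [506.1  72.8] [84.2 84.4] 28.56393051147461
scene [711.  -7. 175.] [760. 110. 251.]
side [709. -15. 175.] [760.  99. 238.]
```

View pics/w1.png

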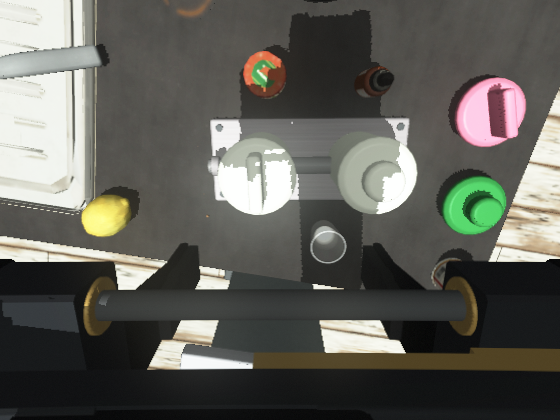

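The wrist view shows the bar cap centred at (257,175) px, i.e. (506, 73) mm, and the round cap at (378,175). Joint 7 sits at −93°, which is too close to its limit for a turn one way. I'll take the half-turn grasp.

>>> {"name": "carry_out", "arguments": {
  "rows": [
    {"rot":[0,0,-7],"translation":[2,-8,0],"jaw":0},
    {"rot":[0,0,-14],"translation":[4,-16,0],"jaw":0},
    {"rot":[0,0,-21],"translation":[6,-24,0],"jaw":0},
    {"rot":[0,0,-28],"translation":[6,-24,0],"jaw":0},
    {"rot":[0,0,-35],"translation":[6,-24,0],"jaw":0}
  ]
}}

```text
time: 2.48
position: [505.9, 72.5, 289.8]
eef_rot: [[0.705, 0.71, -0.0], [0.71, -0.705, -0.0], [-0.0, -0.0, -1.0]]
ft_force: [0.7, 0.5, 0.2]
opening: 87.0
finger_force: 0.0
```

>>> {"name": "carry_out", "arguments": {
  "rows": [
    {"rot":[0,0,-7],"translation":[0,0,0],"jaw":0},
    {"rot":[0,0,-14],"translation":[0,0,0],"jaw":0},
    {"rot":[0,0,-21],"translation":[0,0,0],"jaw":0},
    {"rot":[0,0,-28],"translation":[0,0,0],"jaw":0},
    {"rot":[0,0,-35],"translation":[0,0,0],"jaw":0}
  ]
}}

```text
time: 2.9
position: [506.0, 71.8, 289.7]
eef_rot: [[0.171, 0.985, -0.0], [0.985, -0.171, -0.0], [-0.0, -0.0, -1.0]]
ft_force: [-0.2, 0.3, 0.1]
opening: 86.8
finger_force: 0.0
```

>>> {"name": "carry_out", "arguments": {
  "rows": [
    {"rot":[0,0,-7],"translation":[0,0,0],"jaw":0},
    {"rot":[0,0,-14],"translation":[0,0,0],"jaw":0},
    {"rot":[0,0,-21],"translation":[0,0,0],"jaw":0},
    {"rot":[0,0,-28],"translation":[0,0,0],"jaw":0},
    {"rot":[0,0,-35],"translation":[0,0,0],"jaw":0}
  ]
}}

```text
time: 3.32
position: [506.0, 71.9, 289.7]
eef_rot: [[-0.425, 0.905, -0.0], [0.905, 0.425, -0.0], [-0.0, -0.001, -1.0]]
ft_force: [-0.7, -0.4, -0.5]
opening: 87.2
finger_force: 0.0
```

>>> {"name": "carry_out", "arguments": {
  "rows": [
    {"rot":[0,0,-7],"translation":[0,0,0],"jaw":0},
    {"rot":[0,0,-14],"translation":[0,0,0],"jaw":0},
    {"rot":[0,0,-21],"translation":[0,0,0],"jaw":0},
    {"rot":[0,0,-28],"translation":[0,0,0],"jaw":0},
    {"rot":[0,0,-35],"translation":[0,0,0],"jaw":0}
  ]
}}

```text
time: 3.73
position: [506.0, 71.9, 289.7]
eef_rot: [[-0.867, 0.498, -0.0], [0.498, 0.867, -0.0], [0.0, -0.001, -1.0]]
ft_force: [-0.5, -0.4, 0.7]
opening: 87.2
finger_force: 0.0
```

>>> {"name": "carry_out", "arguments": {
  "rows": [
    {"rot":[0,0,-7],"translation":[0,0,20],"jaw":0},
    {"rot":[0,0,-14],"translation":[0,0,40],"jaw":0},
    {"rot":[0,0,-21],"translation":[0,0,60],"jaw":0},
    {"rot":[0,0,-28],"translation":[0,0,70],"jaw":0},
    {"rot":[0,0,-35],"translation":[0,0,80],"jaw":0}
  ]
}}

```text
time: 4.15
position: [505.6, 71.7, 208.7]
eef_rot: [[-0.996, -0.089, -0.001], [-0.089, 0.996, -0.001], [0.001, -0.001, -1.0]]
ft_force: [0.1, -0.6, 0.4]
opening: 87.0
finger_force: 0.0
```

>>> {"name": "carry_out", "arguments": {
  "rows": [
    {"rot":[0,0,-5.5],"translation":[0,0,0],"jaw":0},
    {"rot":[0,0,-5.5],"translation":[0,0,0],"jaw":0},
    {"rot":[0,0,-5.5],"translation":[0,0,0],"jaw":0}
  ]
}}

```text
time: 4.4
position: [506.0, 72.4, 209.9]
eef_rot: [[-0.984, -0.176, -0.0], [-0.176, 0.984, -0.0], [0.0, -0.0, -1.0]]
ft_force: [0.1, 0.7, 0.0]
opening: 87.2
finger_force: 0.0
```

```bash
python3 look.py w2
```

```text
4.4 [506.   72.4 209.9] yaw -169.85 tilt [-1.e-04 -3.e-04 -1.e+00] j [ 32.6   8.9 -49.8  97.6   7.   76.8  81.7] F [0.1 0.7 0. ] [ 0.06 -0.19  0.  ] open 87.2 0.0
156 1333 [503.5  73.4 161.9] [505.1  73.7] [57.4 14. ] 12.171292304992676
122 5946 [501.1  73.  127. ] [504.9  73.6] [83.5 84.5] 13.802799224853516
```

View pics/w2.png

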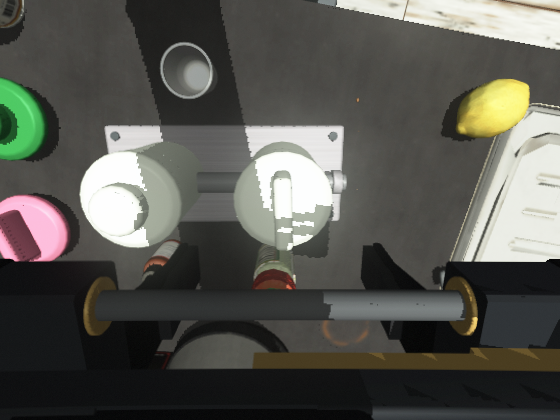

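The bar is at about (505.5, 73.3) and yaw 12° in the wrist depth; it appears at (283,205) px between the fingers. I'll align, descend and close.

>>> {"name": "carry_out", "arguments": {
  "rows": [
    {"rot":[0,0,-1],"translation":[0.3,1,20],"jaw":0},
    {"rot":[0,0,-2],"translation":[0.3,1,40],"jaw":0},
    {"rot":[0,0,-2],"translation":[0.3,1,57],"jaw":0},
    {"rot":[0,0,-2],"translation":[0.3,1,70],"jaw":0},
    {"rot":[0,0,-2],"translation":[0.3,1,77],"jaw":0}
  ]
}}

```text
time: 4.87
position: [504.9, 74.2, 131.6]
eef_rot: [[-0.977, -0.213, -0.001], [-0.213, 0.977, -0.0], [0.001, 0.0, -1.0]]
ft_force: [0.4, 0.7, -0.4]
opening: 86.9
finger_force: 0.0
```

>>> {"name": "carry_out", "arguments": {
  "rows": [
    {"rot":[0,0,0],"translation":[0,0,0],"jaw":0.4},
    {"rot":[0,0,0],"translation":[0,0,0],"jaw":0.7},
    {"rot":[0,0,0],"translation":[0,0,0],"jaw":1},
    {"rot":[0,0,0],"translation":[0,0,0],"jaw":1},
    {"rot":[0,0,0],"translation":[0,0,0],"jaw":1}
  ]
}}

```text
time: 5.28
position: [505.8, 74.7, 133.7]
eef_rot: [[-0.976, -0.216, 0.001], [-0.216, 0.976, -0.0], [-0.001, -0.0, -1.0]]
ft_force: [0.4, -0.0, -0.0]
opening: 61.2
finger_force: 0.0
```

>>> {"name": "carry_out", "arguments": {
  "rows": [
    {"rot":[0,0,0],"translation":[0,0,0],"jaw":1},
    {"rot":[0,0,0],"translation":[0,0,0],"jaw":1},
    {"rot":[0,0,0],"translation":[0,0,0],"jaw":1},
    {"rot":[0,0,0],"translation":[0,0,0],"jaw":1},
    {"rot":[0,0,0],"translation":[0,0,0],"jaw":1}
  ]
}}

```text
time: 5.7
position: [505.3, 74.7, 132.9]
eef_rot: [[-0.976, -0.216, -0.0], [-0.216, 0.976, -0.0], [0.0, -0.0, -1.0]]
ft_force: [0.7, -0.3, 0.3]
opening: 28.7
finger_force: 0.0
```

```bash
cat >st.py <<'E'
from cell import env
import numpy as np
s=env.state();R=np.array(s["eef_rot"])
print(s["time"],s["position"].round(1),"yaw",np.degrees(np.arctan2(-R[1,0],-R[0,0])).round(2),"z",R[:,2].round(3),"j",s["joint_positions"].round(1),"F",s["ft_force"].round(1),"M",s["moment"].round(2),"open",round(s["opening"],1),round(s["finger_force"],1))
E
python3 st.py
```

```text
5.7 [505.3  74.7 132.9] yaw 12.46 z [-0. -0. -1.] j [ 31.1  13.  -49.5 103.6  10.6  68.2  80.8] F [ 0.7 -0.3  0.3] M [ 0.18 -0.13  0.  ] open 28.7 0.0
```

>>> {"name": "carry_out", "arguments": {
  "rows": [
    {"rot":[0,0,0],"translation":[0,-1,0],"jaw":1},
    {"rot":[0,0,0],"translation":[0,-1,0],"jaw":1},
    {"rot":[0,0,0],"translation":[0,-1,0],"jaw":1},
    {"rot":[0,0,0],"translation":[0,-1,0],"jaw":1},
    {"rot":[0,0,0],"translation":[0,-1,0],"jaw":1}
  ]
}}

```text
time: 6.12
position: [505.6, 73.6, 132.9]
eef_rot: [[-0.976, -0.216, 0.0], [-0.216, 0.976, -0.0], [0.0, -0.0, -1.0]]
ft_force: [0.4, -1.1, -0.1]
opening: 13.9
finger_force: 30.0
```

```bash
python3 st.py
```

```text
6.1167 [505.6  73.6 132.9] yaw 12.46 z [ 0. -0. -1.] j [ 31.2  13.  -49.5 103.6  10.6  68.2  80.9] F [ 0.4 -1.1 -0.1] M [-0.05 -0.13  0.02] open 13.9 30.0
```

Gripped cleanly with almost no side load. I'll try counter-clockwise (tool −z) gently first.

>>> {"name": "carry_out", "arguments": {
  "rows": [
    {"rot":[0,0,-3],"translation":[0,0,0],"jaw":1},
    {"rot":[0,0,-6],"translation":[0,0,0],"jaw":1},
    {"rot":[0,0,-9],"translation":[0,0,0],"jaw":1},
    {"rot":[0,0,-12],"translation":[0,0,0],"jaw":1},
    {"rot":[0,0,-13],"translation":[0,0,0],"jaw":1}
  ]
}}

```text
time: 6.53
position: [505.4, 74.4, 133.0]
eef_rot: [[-0.902, -0.432, -0.0], [-0.432, 0.902, 0.001], [-0.0, 0.001, -1.0]]
ft_force: [-1.3, 2.4, 0.4]
opening: 14.1
finger_force: 33.3
```

```bash
python3 st.py
```

```text
6.5333 [505.4  74.4 133. ] yaw 25.59 z [-0.     0.001 -1.   ] j [ 32.6  13.5 -51.3 103.5  11.2  68.3  93.6] F [-1.3  2.4  0.4] M [ 0.83  0.21 -0.77] open 14.1 33.3
```

Moment rises to −0.77 N·m within 13°, so counter-clockwise is blocked. Reversing to clockwise.

>>> {"name": "carry_out", "arguments": {
  "rows": [
    {"rot":[0,0,4],"translation":[0,0,0],"jaw":1},
    {"rot":[0,0,8],"translation":[0,0,0],"jaw":1},
    {"rot":[0,0,13],"translation":[0,0,0],"jaw":1},
    {"rot":[0,0,18],"translation":[0,0,0],"jaw":1},
    {"rot":[0,0,23],"translation":[0,0,0],"jaw":1}
  ]
}}

```text
time: 6.95
position: [505.6, 73.6, 132.9]
eef_rot: [[-0.999, -0.038, 0.0], [-0.038, 0.999, -0.0], [-0.0, -0.0, -1.0]]
ft_force: [-0.5, 0.1, -0.4]
opening: 13.3
finger_force: 29.9
```

```bash
python3 st.py
```

```text
6.95 [505.6  73.6 132.9] yaw 2.18 z [ 0. -0. -1.] j [ 30.   12.7 -48.1 103.6  10.2  68.1  71. ] F [-0.5  0.1 -0.4] M [ 0.11 -0.08  0.03] open 13.3 29.9
```

>>> {"name": "carry_out", "arguments": {
  "rows": [
    {"rot":[0,0,5],"translation":[0,0,0],"jaw":1},
    {"rot":[0,0,10],"translation":[0,0,0],"jaw":1},
    {"rot":[0,0,15],"translation":[0,0,0],"jaw":1},
    {"rot":[0,0,20],"translation":[0,0,0],"jaw":1},
    {"rot":[0,0,25],"translation":[0,0,0],"jaw":1}
  ]
}}

```text
time: 7.37
position: [505.6, 73.7, 132.9]
eef_rot: [[-0.922, 0.388, 0.0], [0.388, 0.922, -0.0], [-0.0, -0.0, -1.0]]
ft_force: [0.4, 1.8, -0.2]
opening: 13.6
finger_force: 29.9
```

>>> {"name": "carry_out", "arguments": {
  "rows": [
    {"rot":[0,0,4],"translation":[0,0,0],"jaw":1},
    {"rot":[0,0,8],"translation":[0,0,0],"jaw":1},
    {"rot":[0,0,11],"translation":[0,0,0],"jaw":1},
    {"rot":[0,0,14],"translation":[0,0,0],"jaw":1},
    {"rot":[0,0,16],"translation":[0,0,0],"jaw":1}
  ]
}}

```text
time: 7.78
position: [505.6, 73.7, 132.9]
eef_rot: [[-0.78, 0.626, 0.0], [0.626, 0.78, -0.0], [-0.0, -0.0, -1.0]]
ft_force: [-0.8, 0.3, -0.5]
opening: 13.2
finger_force: 29.9
```

```bash
python3 st.py
```

```text
7.7833 [505.6  73.7 132.9] yaw -38.74 z [ 0. -0. -1.] j [ 25.7  11.7 -43.1 103.8   8.6  67.8  31.2] F [-0.8  0.3 -0.5] M [ 0.1  -0.07 -0.02] open 13.2 29.9
```

>>> {"name": "carry_out", "arguments": {
  "rows": [
    {"rot":[0,0,1],"translation":[0,0,0],"jaw":1},
    {"rot":[0,0,2],"translation":[0,0,0],"jaw":1},
    {"rot":[0,0,3],"translation":[0,0,0],"jaw":1},
    {"rot":[0,0,4],"translation":[0,0,0],"jaw":1},
    {"rot":[0,0,5],"translation":[0,0,0],"jaw":1}
  ]
}}

```text
time: 8.2
position: [505.6, 73.7, 132.9]
eef_rot: [[-0.724, 0.69, 0.0], [0.69, 0.724, -0.0], [-0.0, -0.0, -1.0]]
ft_force: [-0.2, 0.3, 0.2]
opening: 13.0
finger_force: 29.9
```

```bash
python3 st.py
```

```text
8.2 [505.6  73.7 132.9] yaw -43.61 z [ 0. -0. -1.] j [ 25.3  11.6 -42.6 103.8   8.4  67.8  26.5] F [-0.2  0.3  0.2] M [ 0.09 -0.09  0.03] open 13.0 29.9
```

>>> {"name": "carry_out", "arguments": {
  "rows": [
    {"rot":[0,0,1],"translation":[0,0,0],"jaw":1},
    {"rot":[0,0,2],"translation":[0,0,0],"jaw":1},
    {"rot":[0,0,3],"translation":[0,0,0],"jaw":1},
    {"rot":[0,0,3],"translation":[0,0,0],"jaw":1}
  ]
}}

```text
time: 8.53
position: [505.4, 73.6, 132.9]
eef_rot: [[-0.687, 0.727, -0.0], [0.727, 0.687, -0.0], [-0.0, -0.0, -1.0]]
ft_force: [-0.6, -0.8, 0.6]
opening: 13.5
finger_force: 30.1
```

```bash
python3 st.py; python3 look.py w3
```

```text
8.5333 [505.4  73.6 132.9] yaw -46.61 z [-0. -0. -1.] j [ 25.   11.5 -42.2 103.8   8.4  67.8  23.5] F [-0.6 -0.8  0.6] M [-0.05  0.17  0.27] open 13.5 30.1
8.5333 [505.4  73.6 132.9] yaw 133.39 tilt [-2.e-04 -4.e-04 -1.e+00] j [ 25.   11.5 -42.2 103.8   8.4  67.8  23.5] F [-0.6 -0.8  0.6] [-0.05  0.17  0.27] open 13.5 30.119876861572266
156 2405 [500.2  79.8 162.1] [501.   77.2] [29.4 46.7] 25.463918685913086
122 7978 [496.1  83.9 126.9] [498.1  81.5] [85.1 63. ] 43.239776611328125
```

View pics/w3.png

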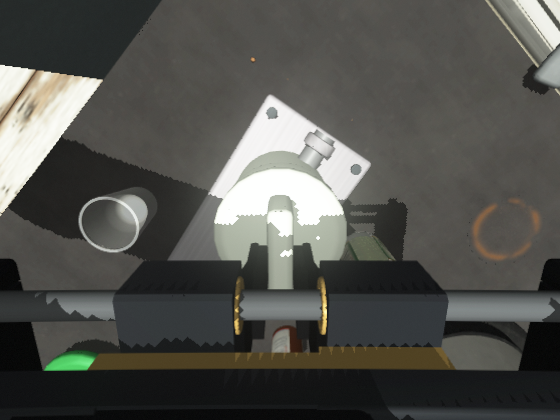

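The bar at (282,225) px is aligned with the gripper and turned against the plate; the moment has started rising (0.27). I'll push a little more to confirm the stop, then lift.

>>> {"name": "carry_out", "arguments": {
  "rows": [
    {"rot":[0,0,1],"translation":[0,0,0],"jaw":1},
    {"rot":[0,0,2],"translation":[0,0,0],"jaw":1},
    {"rot":[0,0,2],"translation":[0,0,0],"jaw":1}
  ]
}}

```text
time: 8.83
position: [505.6, 73.6, 132.9]
eef_rot: [[-0.661, 0.75, 0.0], [0.75, 0.661, -0.0], [-0.0, -0.0, -1.0]]
ft_force: [-2.6, -0.6, 1.6]
opening: 13.0
finger_force: 30.6
```

```bash
python3 st.py
```

```text
8.8333 [505.6  73.6 132.9] yaw -48.62 z [ 0. -0. -1.] j [ 24.8  11.5 -42.  103.8   8.3  67.8  21.6] F [-2.6 -0.6  1.6] M [-0.24  0.28  0.48] open 13.0 30.6
```

The stop is confirmed. I'll relieve it by 2° and lift slowly.

>>> {"name": "carry_out", "arguments": {
  "rows": [
    {"rot":[0,0,-2],"translation":[0,0,0],"jaw":1},
    {"rot":[0,0,-2],"translation":[0,0,-1],"jaw":1},
    {"rot":[0,0,-2],"translation":[0,0,-3],"jaw":1},
    {"rot":[0,0,-2],"translation":[0,0,-5],"jaw":1},
    {"rot":[0,0,-2],"translation":[0,0,-7],"jaw":1}
  ]
}}

```text
time: 9.25
position: [505.5, 73.8, 140.0]
eef_rot: [[-0.687, 0.726, -0.0], [0.726, 0.687, 0.0], [0.0, 0.0, -1.0]]
ft_force: [0.6, 0.4, -1.1]
opening: 13.4
finger_force: 30.0
```

```bash
python3 st.py
```

```text
9.25 [505.5  73.8 140. ] yaw -46.58 z [-0.  0. -1.] j [ 25.1  11.1 -42.3 103.3   8.   68.6  23.9] F [ 0.6  0.4 -1.1] M [ 0.05 -0.17 -0.  ] open 13.4 30.0
```

It's free: −1.1 N is just the cap's weight. Now I'll lift to 10 cm.

>>> {"name": "carry_out", "arguments": {
  "rows": [
    {"rot":[0,0,0],"translation":[0,0,-8],"jaw":1},
    {"rot":[0,0,0],"translation":[0,0,-17],"jaw":1},
    {"rot":[0,0,0],"translation":[0,0,-27],"jaw":1},
    {"rot":[0,0,0],"translation":[0,0,-38],"jaw":1},
    {"rot":[0,0,0],"translation":[0,0,-50],"jaw":1}
  ]
}}

```text
time: 9.67
position: [505.7, 73.8, 191.4]
eef_rot: [[-0.688, 0.726, 0.001], [0.726, 0.688, -0.0], [-0.001, 0.0, -1.0]]
ft_force: [0.4, -0.4, 0.2]
opening: 13.6
finger_force: 30.0
```

>>> {"name": "carry_out", "arguments": {
  "rows": [
    {"rot":[0,0,0],"translation":[0,0,-12],"jaw":1},
    {"rot":[0,0,0],"translation":[0,0,-24],"jaw":1},
    {"rot":[0,0,0],"translation":[0,0,-34],"jaw":1},
    {"rot":[0,0,0],"translation":[0,0,-40],"jaw":1},
    {"rot":[0,0,0],"translation":[0,0,-43],"jaw":1}
  ]
}}

```text
time: 10.08
position: [505.9, 73.8, 234.1]
eef_rot: [[-0.688, 0.726, 0.001], [0.726, 0.688, -0.0], [-0.001, 0.001, -1.0]]
ft_force: [-0.5, 0.0, -1.4]
opening: 13.9
finger_force: 30.0
```

>>> {"name": "carry_out", "arguments": {
  "rows": [
    {"rot":[0,0,0],"translation":[0,0,0],"jaw":1},
    {"rot":[0,0,0],"translation":[0,0,0],"jaw":1},
    {"rot":[0,0,0],"translation":[0,0,0],"jaw":1},
    {"rot":[0,0,0],"translation":[0,0,0],"jaw":1},
    {"rot":[0,0,0],"translation":[0,0,0],"jaw":1}
  ]
}}

```text
time: 10.5
position: [505.4, 73.7, 232.5]
eef_rot: [[-0.688, 0.726, -0.001], [0.726, 0.688, -0.0], [0.0, -0.001, -1.0]]
ft_force: [0.0, -0.9, -1.3]
opening: 13.5
finger_force: 30.0
```

```bash
python3 st.py; python3 - <<'E'
from cell import imaging
from h import *
d=imaging.get_image("side");cv2.imwrite("pics/s4.png",cv2.resize(d["frame"][140:290,180:380,::-1],None,fx=4,fy=4))
E
```

```text
10.5 [505.4  73.7 232.5] yaw -46.53 z [-0.001 -0.    -1.   ] j [ 26.3   6.9 -42.5  95.8   4.7  79.1  26.6] F [ 0.  -0.9 -1.3] M [ 0.06 -0.12 -0.01] open 13.5 30.0
```

View pics/s4.png

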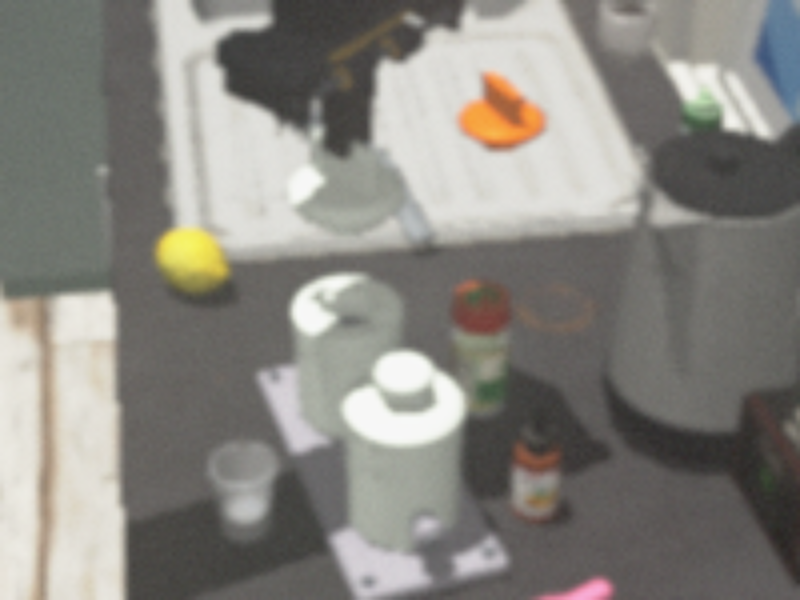

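The crop shows the cap held level at (345,190) above its open pot at (348,310). The round cap is still shut and all bystanders in view are upright.

```bash
python3 -c "
from cell import ticket
print(ticket.job_done())"
```

```text
the job is handed in; nothing more can be done
None
```

The bar cap opened clockwise (counter-clockwise was blocked); I turned it to its stop, lifted it off, and handed the job in at about 10.5 s with it held level and still about 10 cm above its pot, round cap still shut and the bystanders in the last picture undisturbed.

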